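# Dial the code and open the locked desk tin

## Robot

A 6-joint arm with a two-finger parallel gripper is mounted at the origin on the work surface; the furniture and walls round the work are solid. World frame = base frame: x ahead of the robot, y to its left, z up, the work surface at z = 0. Lengths are in mm, angles in degrees, forces in N, time in s.
With the tool pointing down it reaches from about 300 to 875 mm from the base axis. Payload 6.4 kg.
Tool frame: the origin (TCP) lies midway between the tips of the shut fingers; the grasp point (between the pads) lies ctrl.pinch_z behind it (ctrl.pinch_z is the distance from the TCP to the grasp point, in mm); z points along the fingers, y is the line along which they close (so a half turn about z gives the same grasp; the last joint's range is limited). The gripper opens to 85 mm and grips with 20 to 120 N. Pads are 22 mm wide; open, the fingers measure 114 mm over their backs; the gripper's body (76 mm by 85 mm) begins 54 mm behind the grasp point. The pads swing forward as they close: fully open they stand 13 mm farther back than shut.
Start: joints at [-83.841, 10.359, 92.074, -0, 77.567, -11.82], TCP at [177.504, -546.931, 231.288] pointing down, gripper open.
Joint ranges: [-171.53, 171.53], [-51.25, 118.39], [17.06, 147.69], [-65.23, 245.23], [0, 150.52], [-178.68, 178.68]. Speed limits (degrees/s): [147.25, 147.25, 172.46, 180, 180, 180].

## Interface

Orientations are given as [roll, pitch, yaw] about the fixed x, y, z axes, in that order (R = Rz(yaw) Ry(pitch) Rx(roll)).
In Python, from workcell import ctrl, vision gives the robot as it stands.
- The arm moves only by the tool move_arm, never from a script. Its argument "targets" is one flat list of numbers, 6 for each row, row after row: the shift along the tool's x, y, z in m, then the turn, a rotation vector about the tool's x, y, z in rad. In form: [dx, dy, dz, ax, ay, az, dx, dy, dz, ax, ay, az, ...]. A call has 1 to 10 rows; each row shifts and turns the commanded pose from where the row before left it, along the tool's axes as they then stand; what a row does not reach is not made up. A row lasts 1/10 s, in which the tool goes at most 50 mm and 8.59 degrees, less where a joint would pass 70% of its speed; a pose out of reach is approached as far as the arm can. A call is refused whole if a number of a shift passes 0.05 or a number of a turn 0.15, either way. A call with a gripper value outside its range is refused whole. "fingers" is the closure, from -1 (fully open) to 1 (shut), set as the call begins (left out, the last holds). The fingers move at their own pace and stop on an object; "grip_force" is the grip in N (left out, the last holds). Time passes only in rows, so rows that do not move let the fingers close. It gives the time, the measured TCP pose, the force, the opening and the grip force at its end, in the units of the state.
- ctrl.observe(): the state, without advancing time (a new reading comes with each control period).
- vision.capture(name): name is "scene" or "side" or "wrist"; returns a dict with "img" (480x640x3 uint8, blue, green, red), "range_z" (480x640 float32, mm along the optical axis (not along the pixel's ray), 0 where there is no reading), "intrinsics" (3x3 intrinsics, pixels), "R" (3x3) and "t" (3): a world point X has camera coordinates R X + t. Camera axes: x right, y down, z forward; pixel columns grow to the right and rows downward; lengths in mm; the calibration is good to about 2 mm. A picture is of the moment at which its call begins.
- ctrl.close_job(): hands the job in; it is judged then, once.
The state is a dict: "clock": time; "joint_pos": joint angles; "qd": joint speeds; "joint_torque": joint torques, N m; "position": TCP position; "tool_rot": TCP orientation; "contact_force": force on the tool from outside, world axes, zero at the start; "ft_torque": the same for the moment, N m; "gripper_width": finger opening in mm; "grasp_force": force on a finger pad.
Only numpy, scipy, OpenCV 4.12 (cv2) and the standard library are available. Lean on these libraries where they do the work, as an engineer would, in place of code of your own. Each camera call takes 0.05 s, during which the arm holds its last target. There are 200 camera calls.

## Task

Open the locked tin: roll its three thumbwheels until the pips facing straight up read two, five, three from left to right, then draw the deep blue lid straight up off the tin and set it down gently, upright, in the middle of the cork mat. Leave the wheels on the code and do not disturb the other things on the desk.

Things in the scene. Friction and masses are not known exactly. Their poses are not given: they have to be found in the camera images.
- tin: Metal tin with a code lock, screwed to the desk, foot plate 190 mm long, 156 mm wide at the wheels. Origin on the desk below the middle of the wheels' axle; x from the wheels (in front) to the lidded box behind, y to the left wheel, z up. Lock cheeks 64 mm high at y = 75 and -70 mm. The box's neck, 66x86 mm, rim 62 mm above the desk, is centred at x = 87, y = 0; the lid overlaps it by 52 mm with 1 mm play a side.
- wheel_left (a joint): Thumbwheel on a level axle along the tin's y. Radians: 0 = one pip straight up, pi/3 more for each further pip, to 5*pi/3 = six pips; end stops at -0.1 and 5.34, it cannot go round. Grows as the wheel's top rolls along the tin's +x (away from the robot). Stays where it is left; friction about 0.08 N m (3 N at a rib).
- left_axle (a point): On the axle, 46 mm above the desk, mid-width of the left (+y) wheel's ribbed band; fixed to the tin, its axes the tin's. Band 18 mm wide, hub radius 23 mm, six ribs 5 mm thick with tips at radius 40 mm, at angles 30 + 60 k degrees + joint value, from straight up towards the tin's +x. A fingertip let down between two ribs near the top rolls the wheel by pushing a rib along the tin's x.
- wheel_middle (a joint): The middle thumbwheel, made and read like the left one.
- middle_axle (a point): The same point of the middle wheel (wheels are 46 mm apart). On each wheel, left of the ribs (9 to 25 mm towards +y) a six-sided band, at most 26 mm from the axle, carries round pips on sides coloured white 1, yellow 2, red 3, green 4, blue 5, black 6; right of the ribs is a brass locking disc of radius 25.5 mm.
- wheel_right (a joint): The right thumbwheel, made and read like the left one.
- right_axle (a point): The same point of the right (-y) wheel, made like the others.
- lid_grip (a point): Middle of the black bar grip on the blue lid. Bar 46 mm long (lid x), 14 mm wide (lid y); its top is 13 mm above this point, the lid's roof 15 mm below, the lid's lower edge 73 mm below. Lid 74 (x) by 94 (y) mm, about 0.25 kg. On the tin the point is 83 mm above the desk and the axes are the tin's.
- lid_foot (a point): Centre of the lid's lower edge (same axes as lid_grip); 10 mm above the desk while the lid is fully on.
- mat_top (a point): Centre of the top of a square cork mat, 120x120x4 mm, fixed flat on the desk to the right of the tin. A black lamp that never moves stands right of it: base 26 mm high, 168 mm across, about x 0.50, y -0.09 m; its arm leans to an elbow 0.37 m up over x 0.42, y -0.14, then back over the base to a shade at x 0.68, y 0.03, 0.30 to 0.43 m up.
- lid: The blue lid as a whole; origin as lid_foot. Three brass prongs reach 29 mm out from its front wall towards -x, 12 to 18 mm above its lower edge, the outermost 64 mm to the right of its centre line, under the wheels' locking discs; they hold the lid down unless every wheel is within about 10 degrees of its code number.
- mug_mid (a point): Bystander: white spotted mug, 82x114x91 mm with its handle; the point is half-way up it.
- stapler_mid (a point): Bystander: blue stapler, 147x36x44 mm; the point is half-way up it.
- notes_mid (a point): Bystander: yellow pad of sticky notes, 76x76x22 mm; the point is half-way up it.
- glue_mid (a point): Bystander: yellow glue stick standing upright, 27 mm across, 94 mm high, beside the left end of the lock; the point is half-way up it.
- ink_mid (a point): Bystander: dark blue ink bottle, 47 mm across, 56 mm high, to the right of the lid; the point is half-way up it.
- staples_mid (a point): Bystander: red box of staples, 66x40x22 mm, in front of the mat; the point is half-way up it.

How it is judged (in metres and radians):
On the way, in this order (a step that is already met when the one before it is completed fails the run):
1. all three wheels show the code, the lid still on (value of joint wheel_left between 0.8872 and 1.2072 rad and value of joint wheel_middle between 4.0288 and 4.3488 rad and value of joint wheel_right between 1.9344 and 2.2544 rad and z of lid_foot in the frame of tin below 0.02 m), for 0.2 s.
2. the lid is drawn up clear of the tin's neck, upright (z of lid_foot in the frame of tin above 0.066 m and angle between lid_grip's own z axis and vertical below 0.3 rad), for 0.1 s.
At the end, for the whole second after the job is handed in: The wheels show 2, 5, 3 from left to right, each within 0.16 rad (9 degrees); the lid stands upright (within 0.1 rad), at rest and let go, flat on the cork mat, the centre of its lower edge within 30 mm of the mat's centre (value of joint wheel_left between 0.8872 and 1.2072 rad and value of joint wheel_middle between 4.0288 and 4.3488 rad and value of joint wheel_right between 1.9344 and 2.2544 rad and angle between lid_grip's own z axis and vertical below 0.1 rad and horizontal distance between lid_foot and mat_top below 0.03 m and z of lid_foot in the frame of mat_top between -0.003 and 0.004 m and linear speed of lid below 0.02 m/s); the robot touches nothing.
It fails at once if the lid is raised more than 15 mm on the tin while a wheel is off the code, or a wheel is knocked off the code after (z of lid_foot in the frame of tin above 0.025 m and not (value of joint wheel_left between 0.8872 and 1.2072 rad and value of joint wheel_middle between 4.0288 and 4.3488 rad and value of joint wheel_right between 1.9344 and 2.2544 rad)).
It fails at once if the lid is let fall or driven onto the mat (faster than 0.5 m/s while it is less than 20 mm above it) (linear speed of lid above 0.5 m/s and horizontal distance between lid_foot and mat_top below 0.06 m and z of lid_foot in the frame of mat_top below 0.02 m).
It fails at once if the lid is tipped over (more than 0.5 rad) (angle between lid_grip's own z axis and vertical above 0.5 rad).
It fails at once if a bystander is shifted by more than 30 mm (distance of any of mug_mid, stapler_mid, notes_mid, glue_mid, ink_mid, staples_mid from where it was at the start of the episode above 0.03 m).
It also fails if it takes over 72 s, if anything falls off the work surface, if the arm or the gripper's body presses on something with over 40 N, if the wrist force passes 120 N, or if a joint passes its speed limit or range.

## Working session

There is one attempt and no reset: what is moved stays moved. The work goes in short steps, Python scripts to look and compute and a tool call to move; the robot and the scene stay as the last step left them, time stands still between calls to the robot, and variables do not carry over. Pictures are saved under pics/ and viewed, at most 10 in all, crops included, and the job is handed in when it is done.

Besides the shell and the picture viewer there is one more tool, called after "Call:" by a JSON object that holds its "name" and its "arguments", one argument or row to a line. move_arm: Moves the arm, as the interface text tells. Its arguments: {"type":"object","properties":{"targets":{"type":"array"},"fingers":{"type":"number"},"grip_force":{"type":"number"}},"required":["targets"]}

```bash
mkdir -p pics; ls
python3 - <<'E'
from workcell import ctrl, vision
import cv2,numpy as np
s=ctrl.observe();print({k:np.round(v,2) for k,v in s.items()},ctrl.pinch_z)
a=vision.capture("scene");b=vision.capture("side")
for n,c in(("scene",a),("side",b)):
    cv2.imwrite(f"pics/{n}0.png",c["img"]);print(n,c["intrinsics"].tolist(),(-c["R"].T@c["t"]).round(),c["R"].round(3).tolist())
E
```

```text
pics
{'clock': np.float64(0.0), 'joint_pos': array([-83.84,  10.4 ,  92.13,   0.  ,  77.57, -11.82]), 'qd': array([ 0.04, -0.01,  0.07, -0.03, -0.06, -0.04]), 'joint_torque': array([-0.000e+00, -4.449e+01, -3.513e+01, -0.000e+00,  1.000e-02,
        0.000e+00]), 'position': array([ 177.45, -546.34,  230.39]), 'tool_rot': array([-1.799e+02, -2.000e-02,  1.798e+01]), 'contact_force': array([-0.83,  0.37,  0.51]), 'ft_torque': array([-0.  ,  0.01, -0.  ]), 'grasp_force': np.float64(0.0), 'gripper_width': np.float64(85.74)} 18.700000000000003
scene [[527.3355919317123, 0.0, 310.8235280649986], [0.0, 527.3355919317123, 243.4243998594389], [0.0, 0.0, 1.0]] [-128.  857.  766.] [[-0.774, -0.634, 0.001], [-0.391, 0.476, -0.787], [0.498, -0.61, -0.616]]
side [[459.2596683081946, 0.0, 315.1580495088501], [0.0, 459.2596683081946, 250.97972832122522], [0.0, 0.0, 1.0]] [266. 786. 629.] [[-0.967, -0.256, 0.012], [-0.177, 0.633, -0.753], [0.185, -0.73, -0.658]]
```

View pics/scene0.png

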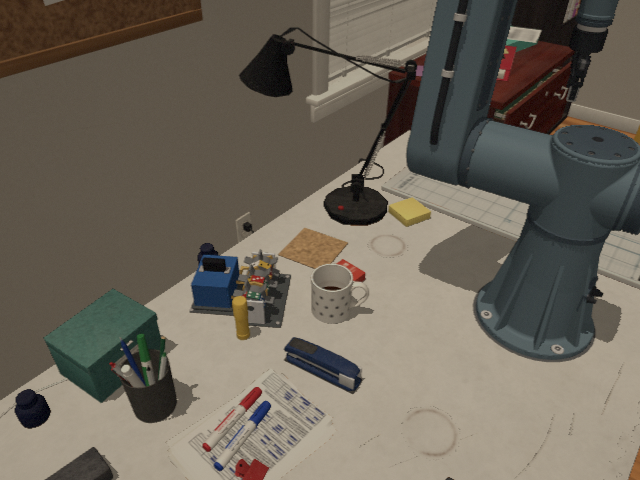

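View pics/side0.png

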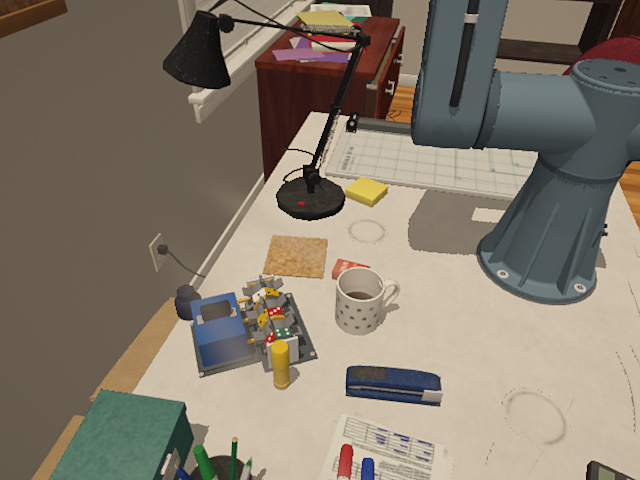

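Scene: blue lid at about (216,282), lock wheels at (258,285), mat (313,247), glue (241,318), mug (333,293), red staples (350,270). Side: lid (218,328), wheels (268,315), mat (297,256).

```bash
cat > h.py <<'E'
from workcell import ctrl, vision
import cv2,numpy as np
def world(c):
    K=c["intrinsics"];v,u=np.mgrid[0:480,0:640];z=c["range_z"]
    P=np.stack([(u-K[0,2])/K[0,0]*z,(v-K[1,2])/K[1,1]*z,z],-1)
    return (P-c["t"])@c["R"]
def hsv(c): return cv2.cvtColor(c["img"],cv2.COLOR_BGR2HSV)
def pix(c,X):
    p=c["R"]@np.asarray(X,float)+c["t"];return (c["intrinsics"]@(p/p[2]))[:2]
def ray(c,u,v,h):
    d=c["R"].T@np.linalg.inv(c["intrinsics"])@[u,v,1.];o=-c["R"].T@c["t"];return o+d*(h-o[2])/d[2]
E
python3 - <<'E'
from h import *
for n,roi in(("scene",(180,330,180,480)),("side",(200,420,160,480))):
    c=vision.capture(n);W=world(c);H=hsv(c);r=np.zeros((480,640),bool);r[roi[0]:roi[1],roi[2]:roi[3]]=1
    ok=r&(c["range_z"]>0)
    h,s,v=H[...,0],H[...,1],H[...,2]
    blue=ok&(h>100)&(h<125)&(s>120)&(v>60)
    top=blue&(abs(W[...,2]-68)<5)&(W[...,0]>450)
    p=W[top][:,:2].astype(np.float32);print(n,"roof",top.sum(),W[top].mean(0).round(1),cv2.minAreaRect(p))
    cork=ok&(h>8)&(h<20)&(s>70)&(abs(W[...,2]-4)<6)
    cork=cv2.morphologyEx(cork.astype(np.uint8),cv2.MORPH_OPEN,np.ones((3,3)))>0
    print("cork",cork.sum(),W[cork].mean(0).round(1),cv2.minAreaRect(W[cork][:,:2].astype(np.float32)))
    foot=ok&(W[...,2]>1)&(s<110)
    gl=ok&(h>18)&(h<30)&(s>150)&(W[...,2]>85)&(W[...,2]<100);print("glue",gl.sum(),W[gl].mean(0).round(1))
    rb=ok&((h<6)|(h>174))&(s>150)&(W[...,2]>17)&(W[...,2]<26);print("staples",rb.sum(),W[rb].mean(0).round(1))
E
```

```text
scene roof 777 [521.8 365.3  67.2] ((531.387939453125, 358.2845764160156), (74.42295837402344, 98.37133026123047), 33.3490104675293)
cork 1638 [473.  114.2   3.4] ((473.540283203125, 111.37936401367188), (121.25435638427734, 127.88314819335938), 9.74028491973877)
glue 145 [408.3 407.2  91.6]
staples 165 [347.1 132.   21.4]
side roof 224 [534.5 360.5  67.2] ((536.0963745117188, 358.0973815917969), (97.86360168457031, 67.43843841552734), 55.679508209228516)
cork 2283 [475.3 117.4   3.5] ((476.74407958984375, 112.71186828613281), (120.44335174560547, 121.52464294433594), 9.797109603881836)
glue 243 [412.3 407.   91.4]
staples 41 [392.1  94.7  21.8]
```

Call:
{"name": "move_arm", "arguments": {
  "targets": [0,0,-0.045,0,0,-0.135,0,0,-0.045,0,0,-0.132,0,0,-0.045,0,0,0,0,0,-0.045,0,0,0,0,0,-0.045,0,0,0],
  "fingers": 1
}}

```text
clock: 0.7
position: [177.5, -546.5, 458.0]
tool_rot: [-180.0, -0.0, 33.3]
contact_force: [0.2, 0.0, -0.3]
gripper_width: 12.4
grasp_force: 0.0
```

Call:
{"name": "move_arm", "arguments": {
  "targets": [0.0365,-0.0295,0,0,0,0,0.0365,-0.0295,0,0,0,0,0.0365,-0.0295,0,0,0,0,0.0365,-0.0295,0,0,0,0,0.0365,-0.0295,0,0,0,0,0.0365,-0.0295,0,0,0,0,0.0365,-0.0295,0,0,0,0,0.0365,-0.0295,0,0,0,0,0.0365,-0.0295,0,0,0,0,0.0365,-0.0295,0,0,0,0]
}}

```text
clock: 1.7
position: [320.7, -98.2, 456.3]
tool_rot: [180.0, -0.0, 33.2]
contact_force: [0.8, 0.6, -0.3]
gripper_width: 0.2
grasp_force: 0.0
```

Call:
{"name": "move_arm", "arguments": {
  "targets": [0.033,-0.026,0.008,0,0,0,0.033,-0.026,0.008,0,0,0,0.033,-0.026,0.008,0,0,0,0.033,-0.026,0.008,0,0,0,0.033,-0.026,0.008,0,0,0,0.033,-0.026,0.008,0,0,0,0.033,-0.026,0.008,0,0,0,0.033,-0.026,0.008,0,0,0,0.033,-0.026,0.008,0,0,0,0.033,-0.026,0.008,0,0,0]
}}

```text
clock: 2.7
position: [454.1, 300.3, 375.7]
tool_rot: [180.0, 0.0, 33.3]
contact_force: [0.9, -0.9, -0.1]
gripper_width: 0.2
grasp_force: 0.0
```

Run:
```python
from h import *
s=ctrl.observe();print(s["position"].round(1),s["tool_rot"].round(2),s["joint_pos"].round(0),s["clock"])
c=vision.capture("wrist");cv2.imwrite("pics/w1.png",c["img"]);print((-c["R"].T@c["t"]).round(1),c["R"].round(3).tolist(),c["intrinsics"][0])
```

```text
[454.1 300.3 375.7] [1.7999e+02 1.0000e-02 3.3310e+01] [21.  2. 85. -0. 93. 78.] 2.7
[523.5 345.5 518.6] [[0.548, -0.837, 0.001], [-0.792, -0.518, 0.322], [-0.269, -0.178, -0.947]] [379.91580147   0.         326.99948134]
```

View pics/w1.png

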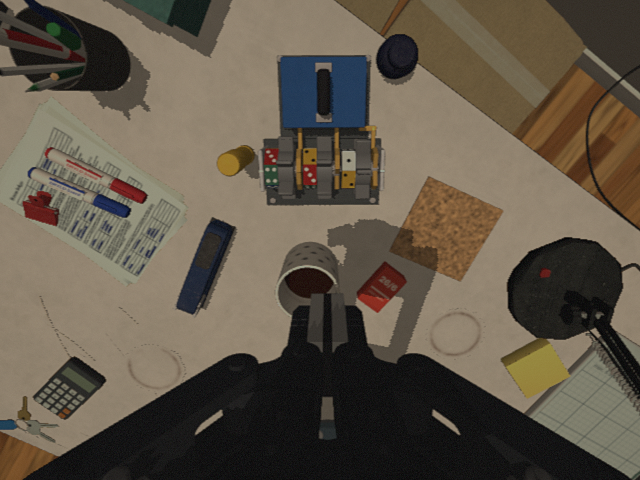

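Wrist view: blue lid (323,92), wheels around (322,170) in columns ~275/310/348, mat (447,228), staples (382,287), glue (235,160), ink (398,57). I'll measure the tin and zoom in on the wheels.

Run:
```python
from h import *
c=vision.capture("wrist");W=world(c);H=hsv(c);h,s,v=H[...,0],H[...,1],H[...,2];ok=c["range_z"]>0
roi=np.zeros_like(ok);roi[30:240,200:420]=1
b=roi&ok&(h>100)&(h<125)&(s>120)&(v>60)&(abs(W[...,2]-68)<8)
n,l,st,_=cv2.connectedComponentsWithStats(b.astype(np.uint8));k=1+st[1:,4].argmax();b=l==k
R=cv2.minAreaRect(W[b][:,:2].astype(np.float32));print("lid",R,np.median(W[b][:,2]))
roi[:]=0;roi[160:300,380:520]=1
m=roi&ok&(h>5)&(h<20)&(s>70)&(abs(W[...,2]-4)<6)
m=cv2.morphologyEx(m.astype(np.uint8),cv2.MORPH_OPEN,np.ones((3,3)))>0
print("mat",cv2.minAreaRect(W[m][:,:2].astype(np.float32)),np.median(W[m][:,2]))
roi[:]=0;roi[255:315,350:410]=1
m=roi&ok&(s>150)&((h<8)|(h>172))&(abs(W[...,2]-22)<5);print("staples",cv2.minAreaRect(W[m][:,:2].astype(np.float32)))
o=np.array(R[0]);
for ys in (33.3,):
    e=np.deg2rad(ys);X=np.array([np.cos(e),np.sin(e)]);Y=np.array([-X[1],X[0]])
    # bar
    q=(W[...,:2]-o)@np.stack([X,Y],1)
    bar=ok&(abs(W[...,2]-96)<6)&(abs(q[...,0])<40)&(abs(q[...,1])<40);print("bar",bar.sum(),cv2.minAreaRect(q[bar].astype(np.float32)))
    fp=ok&(abs(W[...,2]-64)<4)&(q[...,0]<-45)&(q[...,0]>-140)&(abs(q[...,1])<100)
    rib=ok&(W[...,2]>72)&(q[...,0]<-45)&(q[...,0]>-140)&(abs(q[...,1])<90)
    n,l,st,ce=cv2.connectedComponentsWithStats(rib.astype(np.uint8))
    for i in range(1,n):
        if st[i,4]>15: print("rib",st[i,4],q[l==i].mean(0).round(1),q[l==i].min(0).round(),q[l==i].max(0).round(),W[l==i][:,2].max().round())
cv2.imwrite("pics/w2.png",cv2.resize(c["img"][120:215,245:400],None,fx=5,fy=5,interpolation=cv2.INTER_CUBIC))
```

```text
lid ((533.0808715820312, 356.0710754394531), (72.82453918457031, 92.89142608642578), 33.399356842041016) 68.24301603700162
mat ((474.7572021484375, 110.54192352294922), (120.50495910644531, 124.1897964477539), 9.38261604309082) 4.5347563307870695
staples ((356.2378845214844, 141.24688720703125), (40.379493713378906, 65.2425308227539), 83.98127746582031)
bar 592 ((-0.011966705322265625, 0.5632381439208984), (45.15726852416992, 12.7016019821167), 0.08439955860376358)
rib 109 [-75.  46.] [-80.  37.] [-71.  55.] 85.0
rib 101 [-74.6   0.4] [-80.  -9.] [-71.   9.] 85.0
rib 92 [-84.  -45.1] [-87. -54.] [-82. -37.] 88.0
rib 119 [-109.3   46.3] [-114.   37.] [-105.   55.] 80.0
rib 120 [-108.9    0.6] [-114.   -8.] [-104.    9.] 80.0
rib 53621 [-84.2  -0.3] [-107.  -62.] [-74.  62.] 465.0
```

View pics/w2.png

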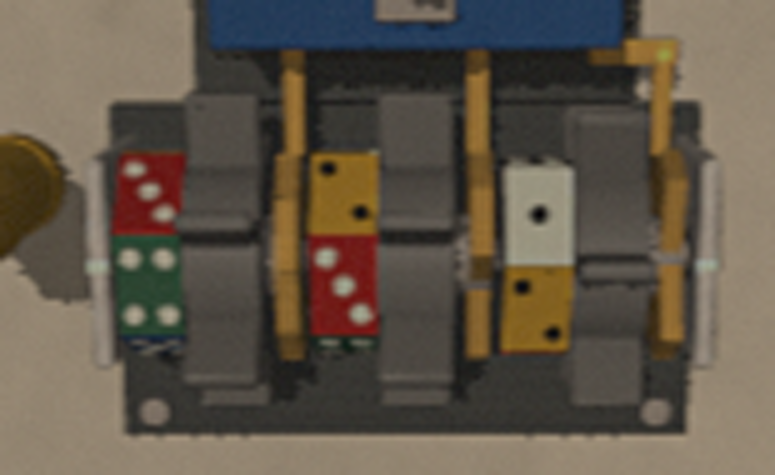

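Reading: left wheel has green 4 nearest up (≈171°, needs −111°), middle red 3 (≈111°, needs +129°), right white 1 / yellow 2 (≈34°, needs +86°). Ribs at ≈+21/−39 (left, middle) and +4/−56 (right). I'll roll the middle wheel first.

Call:
{"name": "move_arm", "arguments": {
  "targets": [-0.016,-0.0035,0.04,0,0,0,-0.0165,0,0.04,0,0,0,0,0,0.04,0,0,0,0,0,0.04,0,0,0,0,0,0.04,0,0,0,0,0,0.04,0,0,0,0,0,0.04,0,0,0,0,0,0,0,0,0,0,0,0,0,0,0]
}}

```text
clock: 3.7
position: [424.9, 283.1, 96.8]
tool_rot: [-180.0, 0.1, 33.3]
contact_force: [0.5, -0.2, 0.6]
gripper_width: -0.2
grasp_force: 0.0
```

```bash
cat > tin.py <<'E'
from h import *
O=np.array([460.4,308.2]);e=np.deg2rad(33.35);X=np.array([np.cos(e),np.sin(e)]);Y=np.array([-X[1],X[0]])
def tcp():
    s=ctrl.observe();p=s["position"];d=p[:2]-O
    print("tin x,y,h",(d@X).round(1),(d@Y).round(1),(p[2]-46).round(1),s["tool_rot"].round(2),s["contact_force"].round(1),s["clock"])
E
python3 - <<'E'
from tin import *
tcp();c=vision.capture("scene");a=cv2.resize(c["img"][220:340,180:310],None,fx=4,fy=4,interpolation=cv2.INTER_CUBIC)
w=vision.capture("wrist")["img"];b=cv2.resize(w[60:480,160:480],(366,480));cv2.imwrite("pics/s2.png",cv2.resize(np.hstack([a[:480],b]),(800,434)))
E
```

```text
tin x,y,h -43.5 -1.4 50.8 [-1.7999e+02  6.0000e-02  3.3260e+01] [ 0.5 -0.2  0.6] 3.7
```

View pics/s2.png

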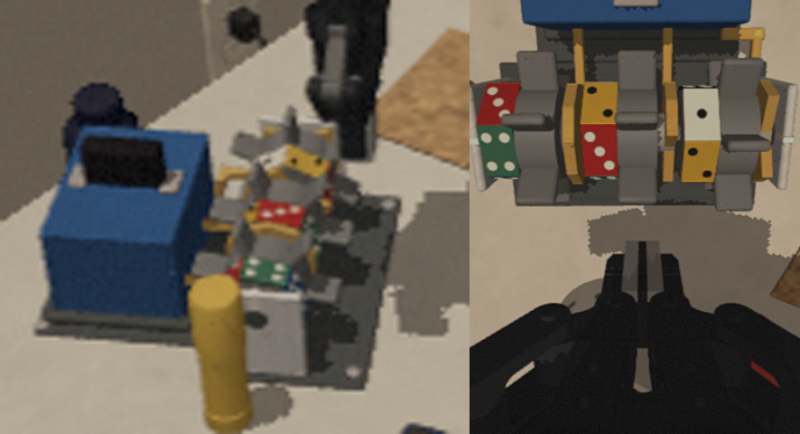

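Right half: finger at (643,260), in front of the middle wheel's ribs; left half confirms 4 / 3 / 1-2 tops. Descend and stroke.

Call:
{"name": "move_arm", "arguments": {
  "targets": [0.001,-0.0015,0.012,0,0,0,0,0,0.011,0,0,0,0,0,0,0,0,0,0.009,0,0,0,0,0,0.009,0,0,0,0,0,0.01,0,0,0,0,0,0.01,0,0,0,0,0,0.01,0,0,0,0,0,0,0,0,0,0,0]
}}

```text
clock: 4.7
position: [466.6, 312.5, 73.3]
tool_rot: [180.0, -0.1, 33.3]
contact_force: [0.4, 0.1, -1.4]
gripper_width: 0.1
grasp_force: 0.0
```

```bash
cat > look.py <<'E'
import sys
from tin import *
# print pip colour patches and rib tops per wheel in tin coords
def look():
    c=vision.capture("wrist");Wd=world(c);q=(Wd[...,:2]-O)@np.stack([X,Y],1);x,y,z=q[...,0],q[...,1],Wd[...,2]-46
    H=hsv(c);h,s,v=H[...,0],H[...,1],H[...,2];ok=(c["range_z"]>0)&(np.hypot(x,z)<44)
    for nm,yc in(("L",46),("M",0),("R",-46)):
        r=ok&(abs(y-yc)<7)&(np.hypot(x,z)>33)
        a=np.degrees(np.arctan2(x[r],z[r]));hist,_=np.histogram(a,np.arange(-92,93,4))
        ribs=[(int(b),int(k)) for b,k in zip(np.arange(-90,92,4),hist) if k>8]
        f=ok&(abs(y-yc-17)<6)&(np.hypot(x,z)<30)&(np.hypot(x,z)>19)
        cols={}
        for cn,mk in(("1w",(s<60)&(v>120)),("2y",(h>15)&(h<30)&(s>120)),("3r",((h<8)|(h>172))&(s>120)),("4g",(h>45)&(h<90)&(s>80)),("5b",(h>98)&(h<130)&(s>100)),("6k",v<35)):
            m=f&mk
            if m.sum()>25: cols[cn]=(int(m.sum()),int(np.degrees(np.arctan2(np.median(x[m]),np.median(z[m])))))
        print(nm,"ribs",ribs,"faces",cols)
    return c
if __name__=="__main__":
    tcp();look()
E
python3 look.py
```

```text
tin x,y,h 7.5 0.1 27.3 [ 1.7999e+02 -1.0000e-01  3.3280e+01] [ 0.4  0.1 -1.4] 4.7
L ribs [(18, 181), (22, 267), (26, 76), (74, 247), (78, 293), (82, 30)] faces {'1w': (439, 9), '2y': (46, 81), '3r': (1096, 47), '4g': (726, -8)}
M ribs [(26, 225), (30, 229), (34, 256), (38, 129), (90, 414)] faces {'1w': (367, 25), '3r': (885, 59), '4g': (593, 15)}
R ribs [(2, 117), (6, 372), (10, 150), (58, 321), (62, 241), (66, 71)] faces {'1w': (1538, 35), '2y': (695, -20), '6k': (249, 64)}
```

Call:
{"name": "move_arm", "arguments": {
  "targets": [0,0,-0.02,0,0,0,0,0,0,0,0,0,-0.0435,0,0,0,0,0,0,0,0,0,0,0,0,0,0.02,0,0,0,0,0,0,0,0,0,0.014,0,0,0,0,0,0.014,0,0,0,0,0,0.0145,0,0,0,0,0,0,0,0,0,0,0]
}}

```text
clock: 5.75
position: [465.4, 311.7, 73.5]
tool_rot: [180.0, -0.1, 33.3]
contact_force: [0.4, 0.1, -0.7]
gripper_width: 0.1
grasp_force: 0.0
```

```bash
python3 look.py
```

```text
tin x,y,h 6.1 0.2 27.5 [ 1.7999e+02 -5.0000e-02  3.3280e+01] [ 0.4  0.1 -0.7] 5.75
L ribs [(-34, 28), (18, 167), (22, 259), (26, 77), (74, 240), (78, 300), (82, 22)] faces {'1w': (457, 9), '2y': (42, 80), '3r': (1085, 47), '4g': (724, -8)}
M ribs [(22, 109), (26, 232), (30, 238), (34, 241), (38, 48), (86, 122), (90, 372)] faces {'1w': (499, 26), '4g': (743, 59), '5b': (618, 13)}
R ribs [(2, 132), (6, 357), (10, 154), (58, 331), (62, 252), (66, 46)] faces {'1w': (1539, 35), '2y': (696, -21), '6k': (238, 64)}
```

Call:
{"name": "move_arm", "arguments": {
  "targets": [0,0,-0.02,0,0,0,0,0,0,0,0,0,-0.0105,0.023,0,0,0,0,-0.0105,0.023,0,0,0,0,0,0,0,0,0,0,0,0,0.02,0,0,0,0,0,0,0,0,0,0.009,0,0,0,0,0,0.009,0,0,0,0,0,0.009,0,0,0,0,0]
}}

```text
clock: 6.8
position: [494.8, 276.5, 73.5]
tool_rot: [-180.0, 0.0, 33.3]
contact_force: [-2.1, -1.5, 0.0]
gripper_width: 0.1
grasp_force: 1.3
```

Call:
{"name": "move_arm", "arguments": {
  "targets": [0,0,0,0,0,0]
}}

```text
clock: 6.9
position: [496.4, 277.1, 74.1]
tool_rot: [180.0, -0.2, 33.3]
contact_force: [-1.0, -0.1, 0.6]
gripper_width: 0.2
grasp_force: 0.0
```

```bash
python3 look.py
```

```text
tin x,y,h 13.0 -45.8 28.1 [ 1.7997e+02 -1.6000e-01  3.3300e+01] [-1.  -0.1  0.6] 6.9
L ribs [(-38, 187), (-34, 361), (18, 164), (22, 251), (26, 109), (74, 221), (78, 305), (82, 28)] faces {'1w': (411, 11), '2y': (42, 81), '3r': (1076, 47), '4g': (599, -10)}
M ribs [(30, 174), (34, 239), (38, 58), (86, 104), (90, 374)] faces {'1w': (650, 20), '4g': (698, 61), '5b': (866, 5)}
R ribs [(34, 165), (38, 233), (42, 209)] faces {'1w': (887, 65), '2y': (843, 19), '6k': (86, 31)}
```

Call:
{"name": "move_arm", "arguments": {
  "targets": [0,0,-0.02,0,0,0,0,0,0,0,0,0,-0.044,0,0,0,0,0,0,0,0,0,0,0,0,0,0.0205,0,0,0,0,0,0,0,0,0,0.012,0,0,0,0,0,0.0125,0,0,0,0,0,0.0125,0,0,0,0,0,0,0,0,0,0,0]
}}

```text
clock: 7.95
position: [489.7, 272.6, 73.1]
tool_rot: [180.0, -0.0, 33.3]
contact_force: [-0.1, -0.4, -0.1]
gripper_width: -0.1
grasp_force: 0.0
```

```bash
python3 look.py
```

```text
tin x,y,h 4.9 -45.8 27.1 [ 1.7999e+02 -4.0000e-02  3.3290e+01] [-0.1 -0.4 -0.1] 7.95
L ribs [(-38, 184), (-34, 370), (18, 160), (22, 268), (26, 81), (74, 226), (78, 326), (82, 26)] faces {'1w': (453, 9), '2y': (28, 80), '3r': (1067, 48), '4g': (646, -10)}
M ribs [(-26, 13), (-22, 307), (30, 204), (34, 245), (38, 48), (86, 107), (90, 394)] faces {'1w': (682, 19), '4g': (685, 60), '5b': (909, 5)}
R ribs [(22, 255), (26, 184), (30, 262), (34, 181), (86, 406), (90, 120)] faces {'1w': (140, 14), '2y': (1097, 58), '3r': (841, 12), '6k': (79, 48)}
```

Call:
{"name": "move_arm", "arguments": {
  "targets": [0,0,-0.02,0,0,0,0,0,0,0,0,0,0.009,-0.031,0,0,0,0,0.009,-0.031,0,0,0,0,0.0095,-0.03,0,0,0,0,0,0,0,0,0,0,0,0,0.0195,0,0,0,0,0,0,0,0,0]
}}

```text
clock: 8.8
position: [459.5, 362.8, 70.9]
tool_rot: [-180.0, 0.2, 33.3]
contact_force: [-0.5, -0.4, -1.2]
gripper_width: -0.3
grasp_force: 0.0
```

Call:
{"name": "move_arm", "arguments": {
  "targets": [-0.01,0,0,0,0,0,-0.01,0,0,0,0,0,-0.01,0,0,0,0,0,-0.011,0,0,0,0,0,0,0,0,0,0,0]
}}

```text
clock: 9.3
position: [425.1, 340.4, 73.3]
tool_rot: [180.0, 0.1, 33.3]
contact_force: [-0.4, 0.6, 0.2]
gripper_width: -0.2
grasp_force: 0.0
```

```bash
python3 look.py
```

```text
tin x,y,h -11.8 46.3 27.3 [1.800e+02 1.100e-01 3.328e+01] [-0.4  0.6  0.2] 9.3
L ribs [(-2, 457), (14, 39), (18, 257), (22, 219), (70, 10), (74, 490), (78, 109)] faces {'1w': (172, -8), '2y': (1320, 45), '3r': (992, -5), '6k': (98, 35)}
M ribs [(-82, 110), (-30, 26), (-26, 137), (-22, 530), (30, 298), (34, 253), (38, 17), (86, 157), (90, 373)] faces {'1w': (675, 20), '4g': (751, 59), '5b': (1033, 5)}
R ribs [(-86, 156), (-82, 113), (-30, 24), (-26, 352), (-22, 290), (26, 96), (30, 283), (34, 169), (86, 439), (90, 119)] faces {'1w': (263, 1), '2y': (1058, 57), '3r': (1235, 4), '6k': (83, 47)}
```

Call:
{"name": "move_arm", "arguments": {
  "targets": [0,0,-0.02,0,0,0,0,0,0,0,0,0,0.043,0,0,0,0,0,0,0,0,0,0,0,0,0,0.0195,0,0,0,0,0,0,0,0,0,-0.012,0,0,0,0,0,-0.012,0,0,0,0,0,-0.012,0,0,0,0,0,0,0,0,0,0,0]
}}

```text
clock: 10.35
position: [431.8, 344.9, 74.1]
tool_rot: [180.0, 0.0, 33.3]
contact_force: [0.6, 1.1, -0.4]
gripper_width: -0.2
grasp_force: 0.0
```

```bash
python3 look.py
```

```text
tin x,y,h -3.7 46.4 28.1 [1.7999e+02 3.0000e-02 3.3290e+01] [ 0.6  1.1 -0.4] 10.35
L ribs [(10, 389), (14, 56), (26, 204), (30, 246), (34, 45), (82, 76), (86, 438), (90, 29)] faces {'1w': (1077, 54), '2y': (1192, 4), '6k': (91, 20)}
M ribs [(-82, 94), (-26, 137), (-22, 510), (30, 255), (34, 241), (38, 38), (86, 139), (90, 363)] faces {'1w': (583, 22), '4g': (699, 58), '5b': (966, 6)}
R ribs [(-86, 146), (-82, 109), (-30, 29), (-26, 333), (-22, 285), (26, 68), (30, 281), (34, 153), (86, 420), (90, 115)] faces {'1w': (239, 1), '2y': (1065, 58), '3r': (1160, 4), '6k': (83, 47)}
```

Call:
{"name": "move_arm", "arguments": {
  "targets": [0,0,-0.045,0,0,0,-0.019,0.0155,-0.045,0,0,0,-0.019,0.0155,-0.045,0,0,0,-0.018,0.0155,-0.03,0,0,0,0,0,0,0,0,0,0,0,0,0,0,0]
}}

```text
clock: 11.0
position: [412.3, 276.9, 237.5]
tool_rot: [180.0, -0.1, 33.2]
contact_force: [0.3, -0.7, -1.2]
gripper_width: 0.1
grasp_force: 0.0
```

Run:
```python
from look import *
tcp();c=look();print([pix(c,[*(O+X*x+Y*y),72]).round() for x,y in((0,63),(0,-29))])
p=pix(c,[*O,72]).astype(int);i=c["img"][max(0,p[1]-130):p[1]+130,max(0,p[0]-180):p[0]+180];cv2.imwrite("pics/w3.png",cv2.resize(i,None,fx=2,fy=2,interpolation=cv2.INTER_CUBIC))
```

```text
tin x,y,h -57.4 0.4 191.5 [ 1.7999e+02 -1.1000e-01  3.3230e+01] [ 0.3 -0.7 -1.2] 11.0
L ribs [(-90, 12), (-86, 108), (-30, 52), (-26, 117), (26, 115), (30, 62), (82, 33), (86, 129)] faces {'1w': (203, 52), '2y': (457, 0), '3r': (111, -52), '6k': (28, 15)}
M ribs [(-86, 11), (-82, 111), (-26, 55), (-22, 108), (30, 131), (34, 49), (86, 30), (90, 122)] faces {'1w': (172, 8), '4g': (102, 60), '5b': (304, 4), '6k': (78, -46)}
R ribs [(-86, 73), (-82, 49), (-30, 27), (-26, 94), (-22, 51), (26, 59), (30, 94), (34, 28), (86, 131), (90, 20)] faces {'1w': (85, 0), '2y': (241, 57), '3r': (380, 3), '4g': (68, -53)}
[array([247., 141.]), array([363., 140.])]
```

View pics/w3.png

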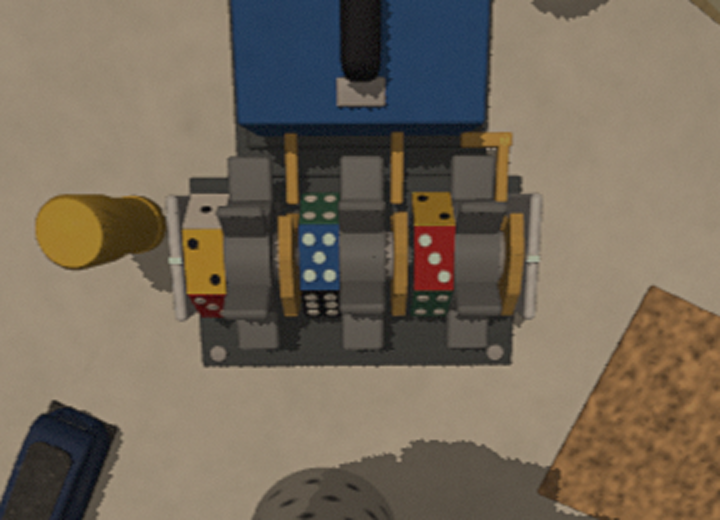

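From straight above: yellow 2 (203,262), blue 5 (319,258), red 3 (434,258) face up; residuals ≈0°, +4°, +2°, all within tolerance. Now the lid.

Call:
{"name": "move_arm", "arguments": {
  "targets": [0.048,0,0,0,0,0,0.048,0,0,0,0,0,0.0485,0,0,0,0,0,0,0,0.04,0,0,0,0,0,0.04,0,0,0,0,0,0.04,0,0,0,0,0,0.02,0,0,0,0,0,0,0,0,0,0,0,0,0,0,0],
  "fingers": -1
}}

```text
clock: 11.95
position: [531.8, 356.4, 95.2]
tool_rot: [-180.0, 0.2, 33.3]
contact_force: [0.4, 0.8, 0.0]
gripper_width: 85.1
grasp_force: 0.0
```

```bash
python3 -c "from tin import *;tcp()"
```

```text
tin x,y,h 86.2 1.0 49.2 [-1.7997e+02  1.6000e-01  3.3310e+01] [0.4 0.8 0. ] 11.95
```

Call:
{"name": "move_arm", "arguments": {
  "targets": [0,0.0005,0.011,0,0,0,0,0,0.01,0,0,0,0,0,0,0,0,0]
}}

```text
clock: 12.25
position: [532.1, 355.5, 74.5]
tool_rot: [-180.0, 0.1, 33.3]
contact_force: [-0.1, -0.9, 0.3]
gripper_width: 85.7
grasp_force: 0.0
```

Call:
{"name": "move_arm", "arguments": {
  "targets": [0,0,0,0,0,0,0,0,0,0,0,0,0,0,0,0,0,0,0,0,0,0,0,0,0,0,0,0,0,0,0,0,0,0,0,0,0,0,0,0,0,0,0,0,0,0,0,0],
  "fingers": 1,
  "grip_force": 60
}}

```text
clock: 13.05
position: [533.0, 356.0, 75.9]
tool_rot: [-180.0, -0.0, 33.3]
contact_force: [-0.7, 1.9, 1.7]
gripper_width: 12.6
grasp_force: 61.4
```

Call:
{"name": "move_arm", "arguments": {
  "targets": [0,0,-0.005,0,0,0,0,0,-0.005,0,0,0,0,0,0,0,0,0]
}}

```text
clock: 13.35
position: [533.3, 355.9, 86.5]
tool_rot: [180.0, -0.1, 33.3]
contact_force: [0.3, 1.3, -1.6]
gripper_width: 12.8
grasp_force: 60.9
```

```bash
python3 look.py
```

```text
tin x,y,h 87.1 -0.2 40.5 [ 1.7998e+02 -6.0000e-02  3.3270e+01] [ 0.3  1.3 -1.6] 13.35
L ribs [] faces {}
M ribs [(30, 73), (34, 178), (38, 114)] faces {'5b': (62, 13)}
R ribs [] faces {}
```

Call:
{"name": "move_arm", "arguments": {
  "targets": [0,0,-0.007,0,0,0,0,0,-0.007,0,0,0,0,0,-0.008,0,0,0,0,0,-0.01,0,0,0,0,0,-0.012,0,0,0,0,0,-0.014,0,0,0,0,0,-0.016,0,0,0,0,0,-0.018,0,0,0,0,0,-0.02,0,0,0,0,0,-0.02,0,0,0]
}}

```text
clock: 14.4
position: [532.9, 355.9, 219.6]
tool_rot: [180.0, -0.0, 33.3]
contact_force: [0.8, -0.3, -1.2]
gripper_width: 12.6
grasp_force: 60.9
```

Run:
```python
from tin import *
tcp();a=vision.capture("scene")["img"];b=vision.capture("side")["img"]
cv2.imwrite("pics/l1.png",np.hstack([cv2.resize(a[150:350,150:350],(400,400)),cv2.resize(b[200:400,150:350],(400,400))]))
```

```text
tin x,y,h 86.8 -0.0 173.6 [ 1.7999e+02 -5.0000e-02  3.3280e+01] [ 0.8 -0.3 -1.2] 14.4
```

View pics/l1.png

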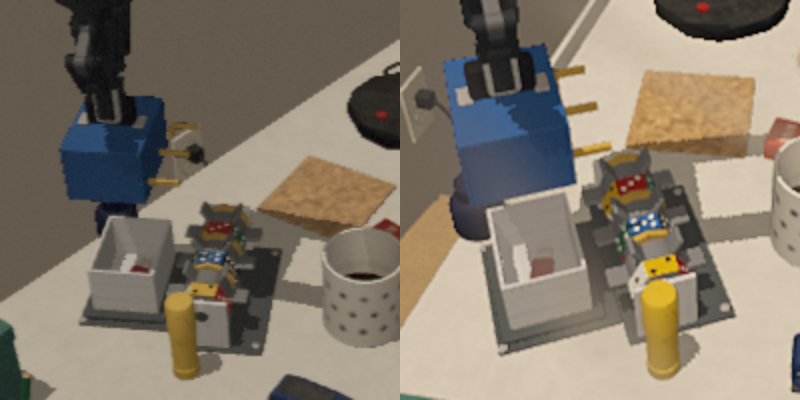

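Both views show the lid clear of the neck, upright, wheels still on yellow 2/blue 5/red 3. Carry to the mat.

Call:
{"name": "move_arm", "arguments": {
  "targets": [-0.012,0.0113,0,0,0,0,-0.021,0.0198,0,0,0,0,-0.025,0.0236,0,0,0,0,-0.025,0.0236,0,0,0,0,-0.025,0.0236,0,0,0,0,-0.025,0.0236,0,0,0,0,-0.025,0.0236,0,0,0,0,-0.0165,0.0155,0,0,0,0,-0.0083,0.0079,0,0,0,0,0,0,0,0,0,0]
}}

```text
clock: 15.5
position: [474.5, 110.5, 217.5]
tool_rot: [-180.0, 0.0, 33.2]
contact_force: [-0.1, 0.2, -1.2]
gripper_width: 12.6
grasp_force: 60.9
```

Call:
{"name": "move_arm", "arguments": {
  "targets": [0,0,0,0,0,0.08,0,0,0.01,0,0,0.13,0,0,0.025,0,0,0.13,0,0,0.025,0,0,0.077,0,0,0.025,0,0,0,0,0,0.015,0,0,0,0,0,0,0,0,0]
}}

```text
clock: 16.2
position: [472.8, 112.5, 115.1]
tool_rot: [-179.9, 0.3, 9.4]
contact_force: [0.7, -0.8, -2.3]
gripper_width: 12.5
grasp_force: 60.8
```

Run:
```python
from h import *
s=ctrl.observe();print(s["position"].round(1),s["tool_rot"].round(2),s["contact_force"].round(1),s["clock"])
for n in("scene","side"):
    c=vision.capture(n);W=world(c);H=hsv(c);h,sa,v=H[...,0],H[...,1],H[...,2]
    near=(c["range_z"]>0)&(np.hypot(W[...,0]-475,W[...,1]-111)<90)
    b=near&(h>100)&(h<125)&(sa>120)&(v>50);n_,l,st,_=cv2.connectedComponentsWithStats(b.astype(np.uint8));b=l==1+st[1:,4].argmax()
    zt=np.percentile(W[b][:,2],99);t=b&(W[...,2]>zt-6);print(n,"roof z",zt.round(1),"min z",np.percentile(W[b][:,2],1).round(1),cv2.minAreaRect(W[t][:,:2].astype(np.float32)))
```

```text
[472.8 112.5 115.1] [-179.92    0.29    9.45] [ 0.7 -0.8 -2.3] 16.2
scene roof z 109.3 min z 53.1 ((470.5422058105469, 115.05314636230469), (73.00548553466797, 96.99888610839844), 10.546719551086426)
side roof z 110.9 min z 84.6 ((475.04010009765625, 113.61856842041016), (72.72704315185547, 92.59832000732422), 9.458874702453613)
```

Call:
{"name": "move_arm", "arguments": {
  "targets": [0,0,0.01,0,0,0,0,0,0.012,0,0,0,0,0,0.01,0,0,0,0,0,0.007,0,0,0,0,0,0.002,0,0,0,0,0,0,0,0,0,0,0,0,0,0,0]
}}

```text
clock: 17.0
position: [475.0, 111.3, 76.8]
tool_rot: [180.0, -0.0, 9.4]
contact_force: [-0.4, -0.7, -3.0]
gripper_width: 12.9
grasp_force: 60.8
```

Call:
{"name": "move_arm", "arguments": {
  "targets": [0,0,0.0015,0,0,0,0,0,0.001,0,0,0,0,0,0,0,0,0]
}}

```text
clock: 17.3
position: [474.7, 111.3, 74.1]
tool_rot: [-180.0, -0.0, 9.4]
contact_force: [-0.1, 0.3, -1.9]
gripper_width: 12.6
grasp_force: 60.8
```

Call:
{"name": "move_arm", "arguments": {
  "targets": [0,0,0.001,0,0,0,0,0,0,0,0,0]
}}

```text
clock: 17.5
position: [474.7, 111.3, 73.1]
tool_rot: [180.0, 0.0, 9.4]
contact_force: [-0.0, 0.5, -2.5]
gripper_width: 12.8
grasp_force: 60.8
```

Call:
{"name": "move_arm", "arguments": {
  "targets": [0,0,0.001,0,0,0,0,0,0.001,0,0,0,0,0,0,0,0,0]
}}

```text
clock: 17.8
position: [474.6, 111.3, 70.9]
tool_rot: [-180.0, 0.0, 9.4]
contact_force: [-0.2, -0.4, -1.4]
gripper_width: 12.6
grasp_force: 60.8
```

Call:
{"name": "move_arm", "arguments": {
  "targets": [0,0,0.001,0,0,0,0,0,0,0,0,0]
}}

```text
clock: 18.0
position: [474.6, 111.3, 70.0]
tool_rot: [-180.0, 0.0, 9.4]
contact_force: [0.7, -0.2, -2.2]
gripper_width: 12.8
grasp_force: 60.8
```

Call:
{"name": "move_arm", "arguments": {
  "targets": [0,0,0.001,0,0,0,0,0,0,0,0,0]
}}

```text
clock: 18.2
position: [474.7, 111.5, 69.7]
tool_rot: [-180.0, 0.0, 9.4]
contact_force: [-4.0, 0.7, 5.8]
gripper_width: 12.8
grasp_force: 61.8
```

Contact (force turned upward). Release slowly-centred and back off upward.

Call:
{"name": "move_arm", "arguments": {
  "targets": [0,0,0,0,0,0,0,0,0,0,0,0,0,0,0,0,0,0,0,0,0,0,0,0,0,0,0,0,0,0,0,0,0,0,0,0,0,0,0,0,0,0,0,0,0,0,0,0],
  "fingers": -0.2
}}

```text
clock: 19.0
position: [474.7, 111.3, 69.1]
tool_rot: [-180.0, 0.0, 9.4]
contact_force: [-0.7, 0.2, 0.3]
gripper_width: 51.5
grasp_force: 0.0
```

Call:
{"name": "move_arm", "arguments": {
  "targets": [0,0,-0.01,0,0,0,0,0,-0.02,0,0,0,0,0,-0.03,0,0,0,0,0,-0.03,0,0,0,0,0,-0.03,0,0,0,0,0,-0.03,0,0,0,0,0,0,0,0,0,0,0,0,0,0,0]
}}

```text
clock: 19.8
position: [475.1, 111.3, 220.2]
tool_rot: [180.0, -0.1, 9.4]
contact_force: [-0.7, 0.2, 0.2]
gripper_width: 50.9
grasp_force: 0.0
```

Run:
```python
from tin import *
s=ctrl.observe();print(s["position"].round(1),s["contact_force"].round(1),s["clock"])
ims=[]
for n in("scene","side"):
    c=vision.capture(n);W=world(c);H=hsv(c);h,sa,v=H[...,0],H[...,1],H[...,2]
    near=(c["range_z"]>0)&(np.hypot(W[...,0]-475,W[...,1]-111)<90)
    b=near&(h>100)&(h<125)&(sa>120)&(v>50);n_,l,st,_=cv2.connectedComponentsWithStats(b.astype(np.uint8));b=l==1+st[1:,4].argmax()
    zt=np.percentile(W[b][:,2],99);t=b&(abs(W[...,2]-62)<4);print(n,"roof z",zt.round(1),cv2.minAreaRect(W[t][:,:2].astype(np.float32)))
    ims.append(cv2.resize(c["img"][170:370,170:370],(400,400)))
cv2.imwrite("pics/f.png",np.hstack(ims))
```

```text
[475.1 111.3 220.2] [-0.7  0.2  0.2] 19.8
scene roof z 64.0 ((471.93212890625, 113.77183532714844), (71.83121490478516, 96.75138854980469), 8.621788024902344)
side roof z 61.5 ((504.2899169921875, 159.42996215820312), (1.9829516410827637, 10.913990020751953), 17.458173751831055)
```

View pics/f.png

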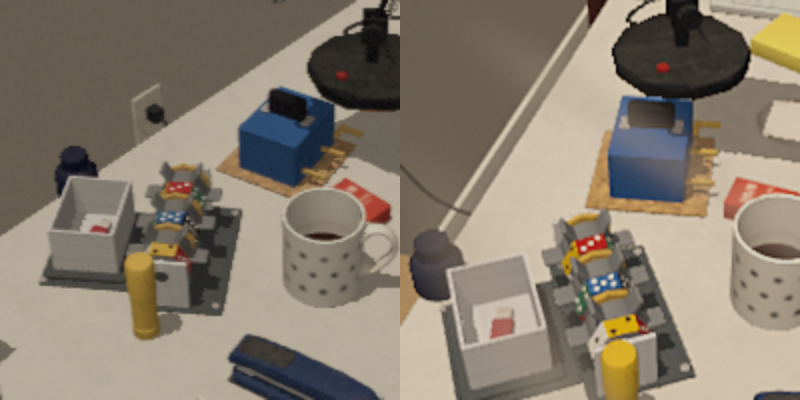

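The lid stands upright in the middle of the mat (scene crop, about (287,137)). Its roof is at about 62 mm, as expected. The wheels still read 2, 5, 3, the bystanders have not moved, and the gripper is clear.

```bash
python3 -c "from workcell import ctrl;print(ctrl.close_job())"
```

```text
the job is handed in; nothing more can be done
None
```

The wheels are set to 2-5-3, the lid stands upright and released in the middle of the cork mat, and I handed the job in at about 20 s; it returned no verdict.

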